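# Take the temperature of the wax block in the microtome

## Task

Make the microtome safe and check how cold the wax block in its clamp is. First swing the knife holder's finger guard over the blade until it is fully home against its stop; then take the infrared thermometer from its holder, aim it at the middle of the wax face from in front and above with the lens 4 to 10 cm from the wax and no more than 60 degrees off square to it, and hold it still for at least a second so that the reading settles. Stand the thermometer back in its holder, nose down, without letting it fall, with the guard left closed; touch neither the blade and its seat nor the wax block and its clamp, and leave everything else where it is.

Things in the scene. Friction and masses are not known exactly. Their poses are not given: they have to be found in the camera images.
- microtome: White rotary microtome, fixed. Origin on the bench under the blade edge; x level into the machine (operator at -x), y to the operator's left, z up. mm: housing x 130 to 470, y -190 to 210, 247 high; waste tray x -210 to 115, y +/-185, floor z 33, rim z 70; knife holder x -75 to 15, y +/-58, to z 121; keypad x -105 to 45, y 203 to 288, 31 high; handwheel y below -188.
- lamp (a point): Middle of the head of the LED lamp on the microtome's left, 52 mm in diameter, 45 mm long, at x 40, y 128, z 335 mm in the microtome's frame; its 12 mm gooseneck goes from there back to the housing's top at x 200, y 165, rising to z 360.
- blade: Disposable steel blade, 80 mm long, edge up, with the black pressure plate (100 mm long) and aluminium seat (112 mm long, x -53 to -7, down to z 79 mm) that clamp it in the knife holder; origin in the middle of the edge, 121 mm above the bench, axes as the microtome's. Sharp: nothing may touch blade, plate or seat.
- guard (a joint): Steel finger guard of the knife holder, a bail with a 136 x 22 mm strip 58 mm from its hinge. Radians: 0 = folded down to the operator, 2.04 = solid end stop, strip over the blade edge. Starts part way. Stiff hinge with spring detents at both ends: it stays if let go between 0.5 and 1.55; from about 1.7 on the detent draws it to the stop and holds it. Moving it takes up to 10 N at the lug.
- guard_lug (a point): Grip point: middle of a level round steel lug, 12 mm in diameter, along the microtome's y from y -67 to -109 mm (this point at y -95), on the right end of the strip. At joint value q it is at x = -35 - 58 cos(q + 0.09), z = 88 + 58 sin(q + 0.09) mm in the microtome's frame: closing, it goes up, then towards the machine. Its axes turn with the guard.
- guard_hinge (a point): Point on the guard's hinge axis level with the lug: x -35, y -95, z 88 mm in the microtome's frame; the axis is the microtome's y.
- block: Specimen clamp with its wax block, above the blade; x square into the wax face, y to the operator's left, z up. Wax 30 mm wide (y), 24 high, 16 thick; grey cassette 41 x 29 x 10 mm behind it; aluminium clamp 66 wide, 53 high, 14 to 59 mm behind the face, with a lever on the left up to 45 mm above the centre. Locked; varies: centre 170 to 205 mm above the bench, turned up to 6 degrees.
- block_face (a point): Middle of the front face of the wax, which stands upright; x points square into the face, away from the operator; y to the operator's left, z up. Read it from in front and above, over the closed guard, at most 60 degrees off square.
- thermometer: White infrared stick thermometer, 152 mm long, about 100 g, reads all the time, no trigger. Origin: middle of the lens in the nose; z from the lens up the body, so it looks along -z. Nose black, round, 18 to 23 mm across, z 0 to 30 mm; body 34 (x) by 24 (y) mm, z 30 to 152; grip at about z 115. Starts nose down in its holder, z up.
- lens (a point): The middle of the thermometer's lens, same axes as the thermometer. The wax is in view when block_face lies on its -z line.
- holder: Black thermometer holder, fixed, its place varies: base 94 (x) by 84 (y) by 8 mm with an upright pocket, outside 50 (x) by 40 (y), inside 42 by 32 mm, floor 12 mm and rim 70 mm above the bench. Origin at bench level under the pocket's middle. The thermometer goes in either way round (half a turn).
- holder_floor (a point): Middle of the pocket's floor, 12 mm above the bench, where the lens end of the thermometer stands.
- bottle: Bystander: brown glass reagent bottle with a black cap, 62 mm in diameter, 190 mm high; origin under its middle.
- blade_box: Bystander: flat grey dispenser of blades, 84 x 30 x 22 mm; origin under its middle.
- slide_box: Bystander: grey slide box, 86 x 80 x 31 mm; origin under its middle.
- beaker: Bystander: white beaker, 68 mm in diameter, 92 mm high; origin under its middle.
- spare_block: Bystander: spare wax block, 41 x 29 x 26 mm, on the bench; origin under its middle.
- forceps: Bystander: steel forceps, 120 mm long (x), 10 mm high; origin under the middle.
- brush: Bystander: brush, 160 mm long (x), lying in the waste tray; origin under its middle.
Mind the look-alikes: they are no part of the job. What is shaped like the thermometer but blue, purple or yellow is not meant.

How it is judged (in metres and radians):
On the way, in this order (a step that is already met when the one before it is completed fails the run):
1. the finger guard is over the blade and home in its end stop (joint above 1.95 rad) (value of joint guard above 1.95 rad), for 0.2 s.
2. guard closed, thermometer in the gripper, its axis within 8 mm (x and y) of the middle of the wax face, lens 40 to 100 mm away in front, at most 60 degrees off square, still for 1 s (value of joint guard above 1.95 rad and x of block_face in the frame of lens between -0.008 and 0.008 m and y of block_face in the frame of lens between -0.008 and 0.008 m and z of block_face in the frame of lens between -0.1 and -0.04 m and x of lens in the frame of block_face below -0.02 m and angle between the z axis of lens and the x axis of block_face, either way round below 1.05 rad and linear speed of thermometer below 0.012 m/s and angular speed of thermometer below 0.08 rad/s and contact force between the fingers and thermometer above 0.5 N), for 1 s.
At the end, for the whole second after the job is handed in: The guard is home in its end stop (joint above 1.95 rad); the thermometer stands nose down in the pocket of its holder, lens within 12 mm of the pocket's middle and no more than 8 mm above its floor, within 11 degrees of upright, at rest and released (value of joint guard above 1.95 rad and horizontal distance between lens and holder_floor below 0.012 m and z of lens in the frame of holder below 0.02 m and angle between thermometer's own z axis and vertical below 0.2 rad and linear speed of thermometer below 0.02 m/s); the robot touches nothing.
It fails at once if the blade, its pressure plate or seat is touched (over 0.5 N) (contact force between blade and anything else above 0.5 N).
It fails at once if the wax block or its clamp is touched (over 0.5 N) (contact force between block and anything else above 0.5 N).
It fails at once if the thermometer is let fall (moving faster than 0.45 m/s out of the gripper) (contact force between the fingers and thermometer below 0.05 N and linear speed of thermometer above 0.45 m/s).
It fails at once if a bystander is moved more than 20 mm (distance of any of bottle, blade_box, slide_box, beaker, spare_block, forceps, brush from where it was at the start of the episode above 0.02 m).
It also fails if it takes over 61 s, if anything falls off the work surface, if the arm or the gripper's body presses on something with over 40 N, if the wrist force passes 120 N, or if a joint passes its speed limit or range.

## Robot

A 6-joint arm with a two-finger parallel gripper is mounted at the origin on the work surface. World frame = base frame: x ahead of the robot, y to its left, z up, the work surface at z = 0. Lengths are in mm, angles in rad, forces in N, time in s.
With the tool pointing down it reaches from about 350 to 925 mm from the base axis. Payload 6.4 kg.
Tool frame: the origin (TCP) lies midway between the tips of the shut fingers; the grasp point (between the pads) lies 19 mm behind it (manip.hold_point_z is the distance from the TCP to the grasp point, in mm); z points along the fingers, y is the line along which they close (so a half turn about z gives the same grasp; the last joint's range is limited). The gripper opens to 85 mm and grips with 20 to 120 N. Pads are 22 mm wide; open, the fingers measure 114 mm over their backs; the gripper's body (76 mm by 85 mm) begins 54 mm behind the grasp point. The pads swing forward as they close: fully open they stand 13 mm farther back than shut.
Start: joints at [0.989, 0.245, 1.558, -0, 1.339, -0.174], TCP at [257.782, 596.709, 205.79] pointing down, gripper open.
Joint ranges: [-3.13, 3.13], [-1.02, 2.26], [0.13, 2.54], [-0.95, 4.09], [0.21, 2.88], [-2.74, 2.74]. Speed limits (rad/s): [2.57, 2.57, 3.14, 3.14, 3.14, 3.14].

## Interface

Orientations are given as [roll, pitch, yaw] about the fixed x, y, z axes, in that order (R = Rz(yaw) Ry(pitch) Rx(roll)).
In Python, from workcell import manip, fingers, solve_ik, vision, close_job, sensors gives the robot as it stands. The module is installed in compiled form; this text tells all that it offers. Calls block until the motion is done:
- manip.goto(position, orientation): joint-space move of the TCP to a pose.
- manip.move_linear(position, rate=150, attitude=None, threshold=None): straight line of the TCP; attitude=None keeps the orientation; rate is the mean speed in mm/s. With threshold (N) it stops when the force on the tool has changed by that much, and returns True; else False.
- manip.move_j(angles): joint-space move.
- fingers.command_gripper(opening): finger opening in mm; the grip force is fixed at half the most; returns when the fingers have stopped.
- manip.hold(seconds).
- solve_ik(position, orientation): joint angles nearest the present ones, or None.
- vision.capture(name): name is "scene" or "top" or "wrist"; returns the picture (384x512x3 uint8, red, green, blue); there is no depth.
- vision.camera_model(name): a dict with "fx", "fy", "cx", "cy" (pixels), "R" (3x3) and "t" (3): a world point X has camera coordinates R X + t; the wrist camera has in their place "T_tool_cam" (4x4, takes a point from camera to tool coordinates, whose origin is the TCP and whose axes are the flange's). Camera axes: x right, y down, z forward; pixel columns grow to the right and rows downward; lengths in mm; the calibration is good to about 2 mm. A picture is of the moment at which its call begins: read the wrist's pose just before it. camera_model takes no time and is no camera call.
A pose or a line that the arm cannot do raises manip.PlanningError and nothing moves.
- close_job(): hands the job in; it is judged then, once.
Readings, each from a call of its own:
- sensors.get_time(): time.
- sensors.get_qpos(): joint angles.
- sensors.get_dq(): joint speeds.
- sensors.get_joint_torque(): joint torques, N m.
- sensors.get_tool_pos(): TCP position.
- sensors.get_ee_rot(): TCP orientation.
- sensors.get_wrist_force(): force on the tool from outside, world axes, zero at the start.
- sensors.get_torque(): the same for the moment, N m.
- sensors.get_finger_gap(): finger opening in mm.
- sensors.get_finger_force(): force on a finger pad.
Only numpy, scipy, OpenCV 4.12 (cv2) and the standard library are available. Lean on these libraries where they do the work, as an engineer would, in place of code of your own. Each camera call takes 0.05 s, during which the arm holds its last target. There are 200 camera calls.

## Working session

There is one attempt and no reset: what is moved stays moved. The work goes in short steps, each a Python script; the robot and the scene stay as the last script left them, time stands still between calls to the robot, and variables do not carry over. Pictures are saved under pics/ and viewed, at most 10 in all, crops included, and the job is handed in when it is done.

```bash
mkdir -p pics; python3 - <<'E'
from workcell import *
import cv2,numpy as np
for n in ("scene","top"):
    im=vision.capture(n); cv2.imwrite(f"pics/{n}.png",im[...,::-1])
    m=vision.camera_model(n); R=np.array(m["R"]);print(n,m["fx"],m["cx"],m["cy"],(-R.T@np.array(m["t"])).round(),R.round(3).tolist())
print(vision.camera_model("wrist"),sensors.get_time(),manip.hold_point_z)
a=cv2.imread("pics/scene.png");b=cv2.imread("pics/top.png")
cv2.imwrite("pics/s1.png",cv2.resize(a,(800,600),interpolation=cv2.INTER_CUBIC))
cv2.imwrite("pics/t1.png",cv2.resize(b,(800,600),interpolation=cv2.INTER_CUBIC))
E
```

```text
scene 399.7765454493804 255.59350155343276 189.01240862280227 [1329.  555.  876.] [[-0.466, 0.885, 0.009], [0.521, 0.282, -0.806], [-0.716, -0.371, -0.592]]
top 400.31966539103695 254.3556410349299 200.2635448423583 [ 331.  147. 1184.] [[-0.073, -0.997, 0.0], [-0.972, 0.071, -0.223], [0.222, -0.016, -0.975]]
{'fx': 303.5030415691322, 'fy': 303.5030415691322, 'cx': 262.1838363598136, 'cy': 193.022925737475, 'T_tool_cam': array([[-1.10878641e-03, -9.46465724e-01, -3.22802421e-01,
         8.23105019e+01],
       [ 9.99999144e-01, -8.25394233e-04, -1.01479448e-03,
        -4.39718762e-02],
       [ 6.94028935e-04, -3.22803270e-01,  9.46465830e-01,
        -1.68128946e+02],
       [ 0.00000000e+00,  0.00000000e+00,  0.00000000e+00,
         1.00000000e+00]])} 0.1 18.700000000000003
```

View pics/s1.png

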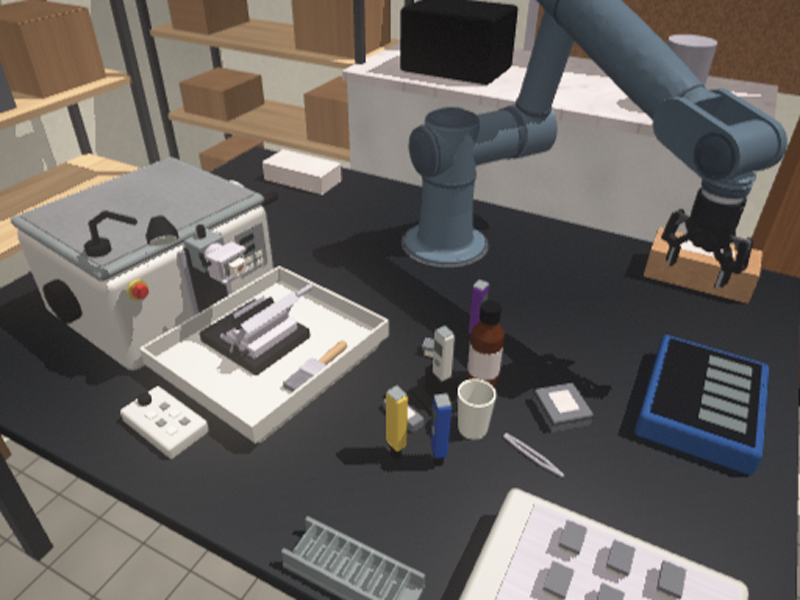

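View pics/t1.png

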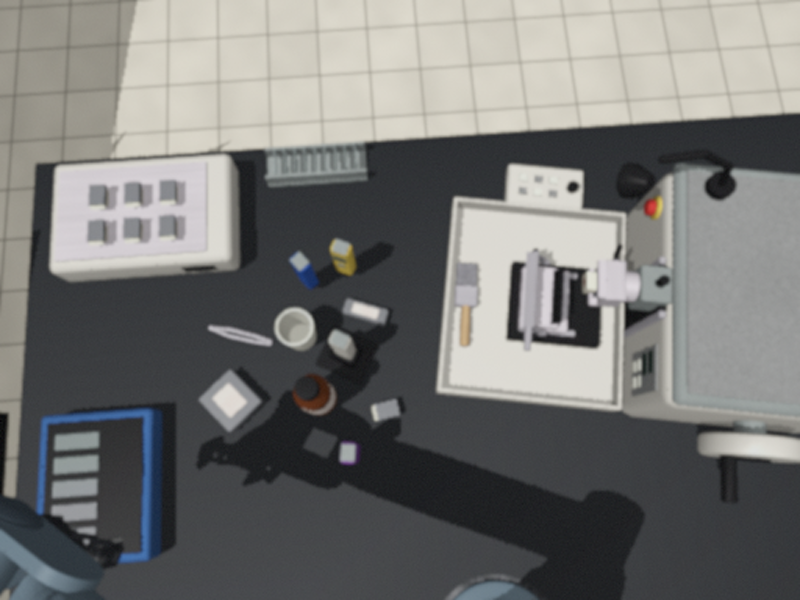

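The scene view shows the microtome at left with its tray (corners about (282,270), (388,322), (256,435), (143,350)). The white thermometer is at (443,352) between the bottle and the yellow stick. In the top view its top end is at (342,346), the tray corners are (455,200) and (437,392), and the knife holder is near (545,300).

```bash
cat > h.py <<'E'
from workcell import *
import cv2,numpy as np
from scipy.spatial.transform import Rotation as Ro
def cam(n,pose=None):
    m=vision.camera_model(n);K=np.array([[m["fx"],0,m["cx"]],[0,m["fy"],m["cy"]],[0,0,1.]])
    if n!="wrist": return K,np.array(m["R"]),np.array(m["t"]).ravel()
    p,e=pose; T=np.eye(4);T[:3,:3]=Ro.from_euler("xyz",e).as_matrix();T[:3,3]=p
    C=np.linalg.inv(T@m["T_tool_cam"]);return K,C[:3,:3],C[:3,3]
def ray(c,px):
    K,R,t=c;d=R.T@np.linalg.solve(K,[px[0],px[1],1.]);return -R.T@t,d/np.linalg.norm(d)
def onz(c,px,z):
    o,d=ray(c,px);return o+d*(z-o[2])/d[2]
def tri(obs):
    A=np.zeros((3,3));b=np.zeros(3)
    for c,px in obs:
        o,d=ray(c,px);P=np.eye(3)-np.outer(d,d);A+=P;b+=P@o
    X=np.linalg.solve(A,b);r=[np.linalg.norm(np.cross(X-ray(c,p)[0],ray(c,p)[1])) for c,p in obs]
    return X.round(1),np.round(r,1)
def proj(c,X):
    K,R,t=c;q=K@(R@np.asarray(X,float)+t);return q[:2]/q[2]
def snap(name):
    pose=(sensors.get_tool_pos(),sensors.get_ee_rot());im=vision.capture("wrist")[...,::-1].copy()
    cv2.imwrite(f"pics/{name}.png",im);np.save(f"pics/{name}.npy",np.array(pose));return im,cam("wrist",pose)
def load(name):
    return cv2.imread(f"pics/{name}.png"),cam("wrist",np.load(f"pics/{name}.npy"))
class Frame:                       # microtome frame: base point + yaw
    def __init__(s,o,yaw): s.o=np.array([o[0],o[1],0.]);s.yaw=yaw;s.R=Ro.from_euler("z",yaw).as_matrix()
    def w(s,p): return s.o+s.R@np.asarray(p,float)
    def l(s,p): return s.R.T@(np.asarray(p,float)-s.o)
E
python3 - <<'E'
from h import *
S,T=cam("scene"),cam("top");k=.64
C=[(-210,185),(-210,-185),(115,185)]
tp=[(455,200),(437,392),(627,213)];sp=[(256,435),(388,322),(143,350)]
W=[]
for c,a,b in zip(C,tp,sp):
    a=np.array(a)*k;b=np.array(b)*k
    print(c,onz(T,a,70).round(),onz(S,b,70).round(),tri([(T,a),(S,b)])); W.append((onz(T,a,70)+onz(S,b,70))[:2]/2)
W=np.array(W);d=W[0]-W[1];yaw=np.arctan2(d[1],d[0])-np.pi/2
F=Frame((0,0),yaw);o=np.mean([w-F.w((*c,0))[:2] for w,c in zip(W,C)],0);F=Frame(o,yaw);print("microtome",o,yaw)
print("therm top",tri([(T,np.array((342,343))*k),(S,np.array((444,333))*k)]))
for n,a in dict(bottle=(308,388,190),beaker=(295,328,92),purple=(348,453,150),yellow=(343,247,150),blue=(300,262,150),blade_box=(365,311,22),spare=(386,410,26)).items(): print(n,onz(T,np.array(a[:2])*k,a[2]).round())
for n,p in dict(lug1=(-93,-95,95),edge=(0,0,121),block=(0,0,190),lamp=(40,128,335)).items(): w=F.w(p);print(n,w.round(),(proj(T,w)/k).round(),(proj(S,w)/k).round())
E
```

```text
(-210, 185) [798.   2.  70.] [816.  23.  70.] (array([803.9,   4. ,  48.5]), array([4.8, 4.8]))
(-210, -185) [437.  68.  70.] [448.  73.  70.] (array([437.6,  67.6,  60.7]), array([0.1, 0.1]))
(115, 185) [ 748. -320.   70.] [ 749. -303.   70.] (array([ 745.9, -316.9,   64.4]), array([6., 6.]))
microtome [ 589.09799412 -166.84670094] -1.7279903154931702
therm top (array([520.9, 226.6, 154.9]), array([1.3, 1.3]))
bottle [447. 280. 190.]
beaker [566. 312.  92.]
purple [342. 226. 150.]
yellow [691. 215. 150.]
blue [669. 291. 150.]
blade_box [605. 189.  22.]
spare [415. 161.  26.]
lug1 [510. -60.  95.] [507. 344.] [316. 310.]
edge [ 589. -167.  121.] [565. 293.] [248. 305.]
block [ 589. -167.  190.] [576. 282.] [243. 277.]
lamp [ 709. -226.  335.] [632. 173.] [158. 232.]
```

```bash
cat >> h.py <<'E'
def tool_rot(F,e,roll=0,side=0):
    """tool pointing into the machine, e rad below level, its x up; side turns it about z; roll about its own z"""
    z=[np.cos(e),0,-np.sin(e)];x=[np.sin(e),0,np.cos(e)]
    M=np.array([x,np.cross(z,x),z]).T
    return Ro.from_matrix(F.R@Ro.from_euler("z",side).as_matrix()@M@Ro.from_euler("z",roll).as_matrix())
def eul(r): return r.as_euler("xyz").tolist()
def cam_tcp(F,p,rot):   # TCP for camera centre at microtome point p
    return (F.w(p)-rot.apply(np.array(vision.camera_model("wrist")["T_tool_cam"])[:3,3])).tolist()
F0=Frame((589,-167),-1.72)
E
python3 - <<'E'
from h import *
d=np.deg2rad
f=lambda j: None if j is None else np.round(j,2).tolist()
for e in (20,30,40):
  for p in [(-300,0,390),(-260,-120,380),(-320,60,360)]:
    for s in (0,.3,-.3):
      r=tool_rot(F0,d(e),0,s);t=cam_tcp(F0,p,r);j=solve_ik(t,eul(r));print("view",e,p,s,np.round(t),f(j))
for e in (35,45,50):
  for roll in (0,np.pi/2,-np.pi/2):
    r=tool_rot(F0,d(e),roll);t=F0.w((0,0,188))-r.as_matrix()[:,2]*150;print("aim",e,round(roll,1),t.round(),f(solve_ik(t.tolist(),eul(r))))
for roll in (0,np.pi): 
  r=tool_rot(F0,d(90),roll+np.pi/2);print("lug",roll,f(solve_ik(F0.w((-60,-95,118)).tolist(),eul(r))))
for y in np.arange(0,6.3,np.pi/4):
  r=[np.pi,0,y];print("pick",round(y,2),f(solve_ik([521,226,110],r)),f(solve_ik([521,226,320],r)))
E
```

```text
view 20 (-300, 0, 390) 0 [614.   1. 255.] None
view 20 (-300, 0, 390) 0.3 [653.   1. 255.] None
view 20 (-300, 0, 390) -0.3 [577.  13. 255.] None
view 20 (-260, -120, 380) 0 [490. -20. 245.] None
view 20 (-260, -120, 380) 0.3 [528. -20. 245.] None
view 20 (-260, -120, 380) -0.3 [453.  -9. 245.] [0.2, 0.32, 1.75, -0.92, 1.91, -2.41]
view 20 (-320, 60, 360) 0 [677.  12. 225.] None
view 20 (-320, 60, 360) 0.3 [715.  12. 225.] None
view 20 (-320, 60, 360) -0.3 [639.  24. 225.] None
view 30 (-300, 0, 390) 0 [618.  26. 235.] [0.23, 0.48, 1.47, -0.95, 1.68, -2.63]
view 30 (-300, 0, 390) 0.3 [649.  26. 235.] None
view 30 (-300, 0, 390) -0.3 [588.  36. 235.] [0.2, 0.55, 1.37, -0.82, 1.89, -2.48]
view 30 (-260, -120, 380) 0 [493.   5. 225.] [0.24, 0.23, 1.81, -0.93, 1.63, -2.54]
view 30 (-260, -120, 380) 0.3 [525.   5. 225.] None
view 30 (-260, -120, 380) -0.3 [464.  14. 225.] [0.2, 0.3, 1.73, -0.79, 1.82, -2.4]
view 30 (-320, 60, 360) 0 [680.  37. 205.] None
view 30 (-320, 60, 360) 0.3 [712.  37. 205.] None
view 30 (-320, 60, 360) -0.3 [651.  46. 205.] [0.2, 0.72, 1.18, -0.82, 1.91, -2.5]
vie
[... 1271 characters left out ...]
.31]
pick 0.0 [0.21, 0.16, 1.84, -0.0, 1.14, 1.78] [0.21, -0.02, 1.64, -0.0, 1.52, 1.78]
pick 0.79 [0.21, 0.16, 1.84, -0.0, 1.14, 1.0] [0.21, -0.02, 1.64, -0.0, 1.52, 1.0]
pick 1.57 [0.21, 0.16, 1.84, -0.0, 1.14, 0.21] [0.21, -0.02, 1.64, -0.0, 1.52, 0.21]
pick 2.36 [0.21, 0.16, 1.84, 0.0, 1.14, -0.58] [0.21, -0.02, 1.64, 0.0, 1.52, -0.58]
pick 3.14 [0.21, 0.16, 1.84, 0.0, 1.14, -1.36] [0.21, -0.02, 1.64, 0.0, 1.52, -1.36]
pick 3.93 [0.21, 0.16, 1.84, 0.0, 1.14, -2.15] [0.21, -0.02, 1.64, 0.0, 1.52, -2.15]
pick 4.71 None None
pick 5.5 [0.21, 0.16, 1.84, -0.0, 1.14, 2.57] [0.21, -0.02, 1.64, -0.0, 1.52, 2.57]
pick 6.28 [0.21, 0.16, 1.84, -0.0, 1.14, 1.78] [0.21, -0.02, 1.64, -0.0, 1.52, 1.78]
```

```bash
python3 - <<'E'
from h import *
d=np.deg2rad
manip.goto([470,250,340],[np.pi,0,np.pi]);a,_=snap("w1")
manip.goto([560,190,340],[np.pi,0,np.pi]);b,_=snap("w2")
r=tool_rot(F0,d(30),0,-.1);manip.goto(cam_tcp(F0,(-290,0,390),r),eul(r));c,_=snap("w3")
r=tool_rot(F0,d(35),0,0.);manip.goto(cam_tcp(F0,(-260,-110,390),r),eul(r));e,_=snap("w4")
print(sensors.get_time())
z=lambda i:cv2.resize(i,(400,300),interpolation=cv2.INTER_AREA)
cv2.imwrite("pics/m1.png",np.vstack([np.hstack([z(a),z(b)]),np.hstack([z(c),z(e)])]))
E
```

```text
3.95
```

View pics/m1.png

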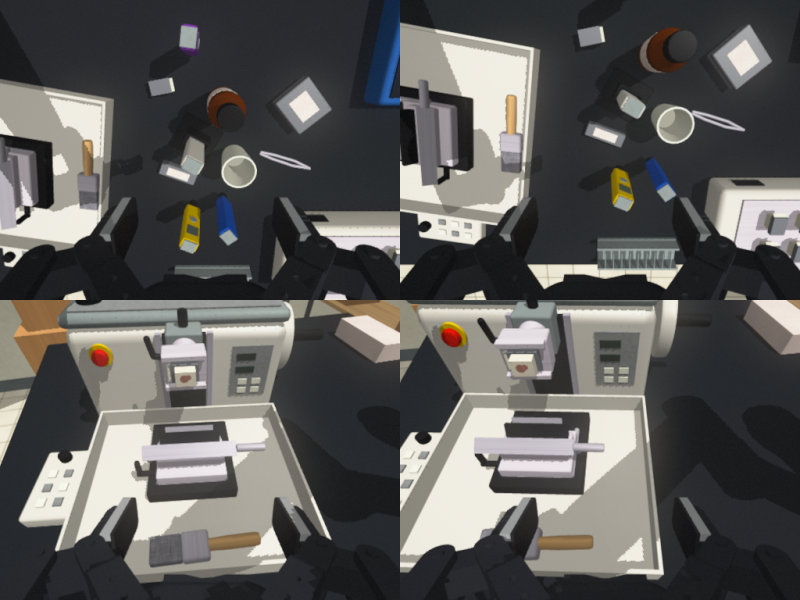

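Upper left pair: thermometer (grey-white top) at (196,140) and (630,100) of the montage, beside the bottle. Lower pair: wax face at (186,374) and (520,366), guard strip part way with lug ends at (265,447) and (604,447). Zooming in for pixel picks.

```bash
python3 - <<'E'
from h import *
def crop(n,x,y,w):
    h=w*3//4; i=load(n)[0][y:y+h,x:x+w];i=cv2.convertScaleAbs(i,alpha=1.0)
    if n in("w1","w2"): i=(255*(i/255.)**.5).astype(np.uint8)
    return cv2.resize(i,(400,300),interpolation=cv2.INTER_CUBIC)
cv2.imwrite("pics/m2.png",np.vstack([np.hstack([crop("w1",185,140,120),crop("w2",235,80,120)]),np.hstack([crop("w3",210,75,160),crop("w4",110,75,160)])]))
E
```

```text
(no output)
```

View pics/m2.png

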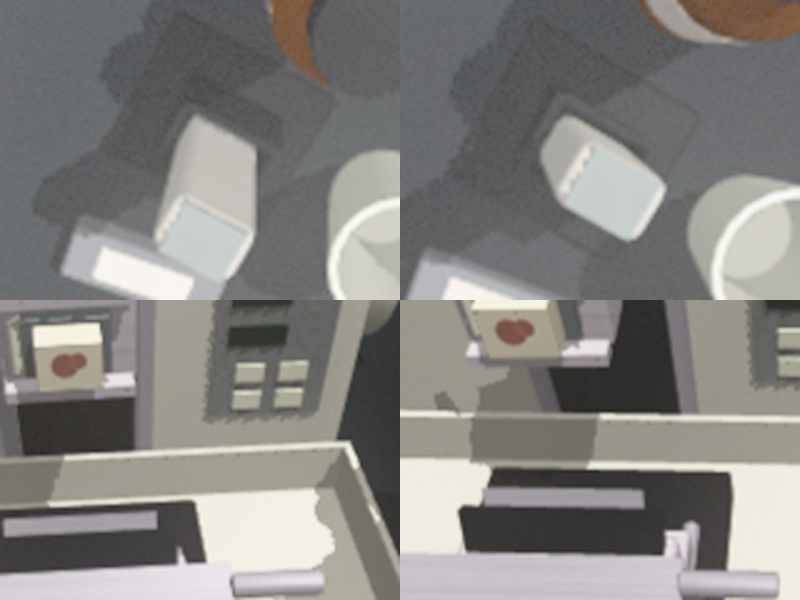

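Montage: thermometer top face corners are clear in both upper crops. In the lower crops the wax front face spans (35,335)–(103,388) and (475,302)–(556,356). The lug ends are at (233,585)/(322,582) and (682,584)/(777,585).

```bash
python3 - <<'E'
from h import *
w={n:load(n)[1] for n in("w1","w2","w3","w4")}
P={"w1":lambda x,y:(185+.3*x-.35,140+.3*y-.35),"w2":lambda x,y:(235+.3*(x-400)-.35,80+.3*y-.35),"w3":lambda x,y:(210+.4*x-.3,75+.4*(y-300)-.3),"w4":lambda x,y:(110+.4*(x-400)-.3,75+.4*(y-300)-.3)}
def t(n,a,pa,b,pb):
    X,r=tri([(w[a],P[a](*pa)),(w[b],P[b](*pb))]);print(n,X,r,"mf",F0.l(X).round(1));return X
A=[t("th%d"%i,"w1",a,"w2",b) for i,(a,b) in enumerate(zip([(183,195),(252,233),(228,280),(157,243)],[(590,142),(664,187),(632,240),(556,193)]))]
A=np.array(A);print(A.mean(0),np.linalg.norm(np.roll(A,-1,0)-A,axis=1),[round(np.degrees(np.arctan2(*(A[i]-A[j])[1::-1])),1) for i,j in((1,0),(2,3),(1,2),(0,3))])
B=[t(n,"w3",a,"w4",b) for n,a,b in[("TL",(35,335),(475,303)),("TR",(101,335),(549,301)),("BR",(103,387),(556,354)),("BL",(37,390),(484,358)),("spot",(68,365),(515,331)),("lugL",(233,585),(682,584)),("lugR",(322,582),(777,585)),("trayBR",(348,446),(0,0))] if n!="trayBR"]
B=np.array(B);print("wax",B[:4].mean(0))
for n,x in [("corner","w2")]:
  for p in[(540,15),(697,112)]:print(onz(w["w2"],P["w2"](*p),8).round(1))
for p in[(180,12),(337,97)]:print(onz(w["w1"],P["w1"](*p),8).round(1))
E
```

```text
th0 [511.1 222.5 159.6] [0.1 0.1] mf [-373.6 -134.9  159.6]
th1 [525.9 247.8 160.3] [0.3 0.3] mf [-400.8 -124.1  160.3]
th2 [544.5 238.3 160.3] [0.3 0.3] mf [-394.2 -104.3  160.3]
th3 [528.2 211.9 162.6] [0.9 0.9] mf [-365.7 -116.4  162.6]
[527.425 230.125 160.7  ] [29.31927694 20.885641   31.11173412 20.34133722] [np.float64(59.7), np.float64(58.3), np.float64(152.9), np.float64(148.2)]
TL [ 598.4 -180.7  218.7] [1.1 1.1] mf [ 12.2  11.3 218.7]
TR [ 569.8 -179.6  216.3] [0.2 0.2] mf [ 15.3 -17.1 216.3]
BR [ 571.5 -171.8  196.1] [0.6 0.6] mf [  7.3 -16.6 196.1]
BL [ 601.  -174.2  196.8] [0.3 0.3] mf [  5.3  12.9 196.8]
spot [ 585.9 -176.7  206. ] [0. 0.] mf [ 10.1  -1.6 206. ]
lugL [531.6 -90.6 137.1] [0.3 0.3] mf [-67.  -68.1 137.1]
lugR [492.2 -82.7 137.7] [0.4 0.4] mf [ -69.  -108.3  137.7]
wax [ 585.175 -176.575  206.975]
[468.1 212.1   8. ]
[511.9 287.8   8. ]
[469.4 211.4   8. ]
[512.5 290.    8. ]
```

```bash
cat >> h.py <<'E'
def lug(q,y=-99,dz=1.): return np.array([-35-58*np.cos(q+.09),y,88+58*np.sin(q+.09)+dz])
RL=Ro.from_matrix(F0.R@Ro.from_euler("x",10,degrees=True).as_matrix()@F0.R.T)*tool_rot(F0,np.pi/2,np.pi/2)
def lug_tcp(q,up=0): return (F0.w(lug(q))+RL.as_matrix()[:,2]*(18.7+1.5-up)).tolist()
E
python3 - <<'E'
from h import *
fingers.command_gripper(60)
manip.goto(lug_tcp(.89,120),eul(RL)); print(sensors.get_wrist_force())
manip.move_linear(lug_tcp(.89),120)
fingers.command_gripper(17);print("gap",sensors.get_finger_gap(),sensors.get_finger_force(),sensors.get_wrist_force())
for q in np.arange(1.05,2.0,.16):
    manip.move_linear(lug_tcp(q),60); print(round(q,2),np.round(sensors.get_wrist_force(),1))
snap("w5");print(sensors.get_time())
im,c=load("w5");cv2.imwrite("pics/m3.png",im)
E
```

```text
[ 0.30203803 -0.43724036  0.0039223 ]
gap 16.771015422840915 0.0 [ 0.22903486  0.59042419 -0.37500382]
1.05 [ 1.2  0.5 -0.4]
1.21 [-0.7  0.1 -0.4]
1.37 [-0.3  0.1  1.3]
1.53 [-0.3  0.1  0.8]
1.69 [ 0.4 -0.3  0.3]
1.85 [-0.3 -0.4 -0.2]
8.7333
```

View pics/m3.png

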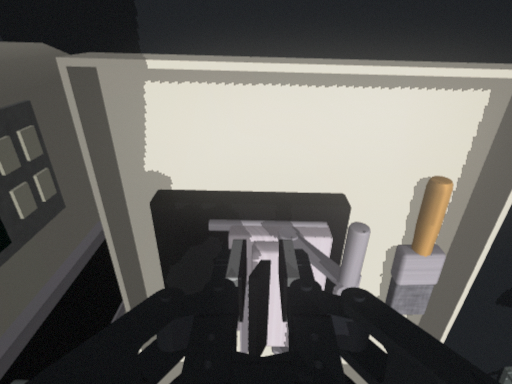

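The lug is at (357,232)–(345,285), outside the fingers on the operator side: the cage missed or lost it, so I'll localise it again.

```bash
python3 - <<'E'
from h import *
c=load("w5")[1]
for px in [(357,228),(345,290)]:
    o,d=ray(c,px);o=F0.l(o);d=F0.R.T@d
    for y in(-109,-67):print(px,y,(o+d*(y-o[1])/d[1]).round(1))
print(F0.l(sensors.get_tool_pos()).round(1),lug(1.85),F0.l(lug_tcp(1.85)).round(1))
# check where lug tip would be for q's in w5
for q in(.8,.9,1.,1.1,1.2,1.3): print(q,proj(c,F0.w(lug(q,-109,0))).round(),proj(c,F0.w(lug(q,-67,0))).round())
for n in("w3","w4"):print([proj(load(n)[1],F0.w(lug(.89,y,1))).round(1) for y in(-67,-109)])
E
```

```text
(357, 228) -109 [ -65.2 -109.   137.9]
(357, 228) -67 [-87.6 -67.   78.7]
(345, 290) -109 [ -48.  -109.   182.4]
(345, 290) -67 [-63.  -67.  142.6]
[-13.9 -95.5 123.1] [-14.06937295 -99.         143.09167081] [-14.1 -95.5 123.2]
0.8 [366. 223.] [355. 278.]
0.9 [359. 227.] [349. 283.]
1.0 [352. 230.] [342. 286.]
1.1 [343. 232.] [334. 289.]
1.2 [333. 234.] [326. 292.]
1.3 [323. 236.] [316. 293.]
[array([302.2, 188.2]), array([338.7, 185.3])]
[array([221.4, 187. ]), array([261.3, 186.9])]
```

```bash
python3 - <<'E'
from h import *
fingers.command_gripper(30)
manip.move_linear(lug_tcp(1.85,60),150)
manip.move_linear(lug_tcp(.92,60),150)
fingers.command_gripper(50)
hit=manip.move_linear(lug_tcp(.92),80,threshold=8);print(hit,F0.l(sensors.get_tool_pos()).round(1))
fingers.command_gripper(0);print("gap",sensors.get_finger_gap(),sensors.get_finger_force(),sensors.get_wrist_force(),sensors.get_time())
im,c=snap("w6");print(proj(c,sensors.get_tool_pos()),proj(c,F0.w(lug(.92,-109,0))))
E
```

```text
False [-65.7 -95.1 118.7]
gap -0.12399623644434955 0.002927105306298472 [ 0.38276034 -1.06507686 -0.93173343] 11.8333
[262.99625436 231.78490681] [263.0654593  232.16784342]
```

View pics/w6.png

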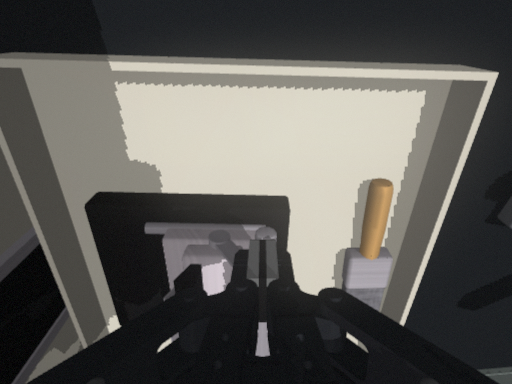

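```bash
python3 - <<'E'
from h import *
c3,c4,c5,c6=[load(n)[1] for n in("w3","w4","w5","w6")]
p3=(210+.4*322-.3,75+.4*282-.3);p4=(110+.4*377-.3,75+.4*285-.3)
for s in([(c3,p3),(c5,(357,231))],[(c4,p4),(c5,(357,231))],[(c5,(357,231)),(c6,(264,233))],[(c3,p3),(c6,(264,233))]):
    X,r=tri(s);print(X,r,F0.l(X).round(1))
g=lambda n,x,y:cv2.resize((255*(load(n)[0][y:y+150,x:x+100]/255.)**.6).astype(np.uint8),(400,600),interpolation=cv2.INTER_CUBIC)
cv2.imwrite("pics/m4.png",np.hstack([g("w5",270,210),g("w6",215,210)]))
E
```

```text
[493.  -84.3 135.7] [2. 2.] [ -67.5 -107.2  135.7]
[493.3 -84.8 135.4] [1.6 1.6] [ -67.1 -106.9  135.4]
[494.1 -85.6 135. ] [0.8 0.8] [ -66.4 -105.9  135. ]
[492.  -84.3 135.2] [1.4 1.4] [ -67.4 -108.2  135.2]
```

View pics/m4.png

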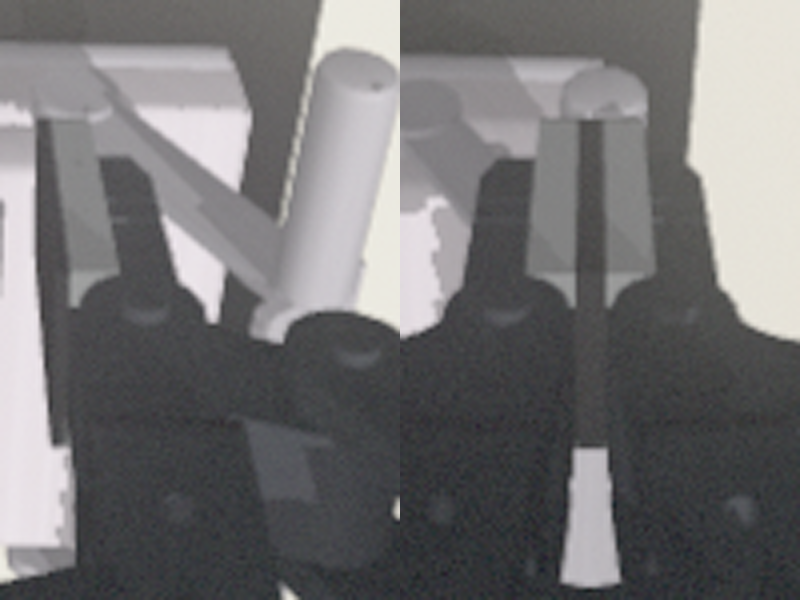

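Crop: the finger pads' visible tips are at row about 240. That is well behind where the TCP projects (row 232 at the pad centre), and they hide the lug, so the pads are still above it. I'll go deeper and grip again.

```bash
python3 - <<'E'
from h import *
manip.move_linear(lug_tcp(.92,30),150)
fingers.command_gripper(50)
hit=manip.move_linear(lug_tcp(.92,-20),80,threshold=8);print(hit,F0.l(sensors.get_tool_pos()).round(1))
for g in (20,0):
    fingers.command_gripper(g);print("gap",sensors.get_finger_gap(),sensors.get_finger_force(),sensors.get_wrist_force(),sensors.get_time())
im,c=snap("w7")
E
```

```text
False [-65.8 -91.7  98.8]
gap 20.12776593614728 0.0 [-0.61911429  0.13543973  0.26890086] 13.9417
gap 9.83668434865401 58.55228126049042 [-0.14962169  4.92132156  5.1736036 ] 14.1917
```

```bash
python3 - <<'E'
from h import *
off=np.array(sensors.get_tool_pos())-np.array(lug_tcp(.92))
for q in np.arange(1.08,1.99,.15):
    h=manip.move_linear((np.array(lug_tcp(q))+off).tolist(),70,threshold=30); print(round(q,2),h,sensors.get_finger_gap(),np.round(sensors.get_wrist_force(),1))
fingers.command_gripper(30);manip.hold(.3)
print(sensors.get_time());snap("w8")
E
```

```text
1.08 False 9.52301796775224 [-1.9  7.   5.3]
1.23 False 9.90275778921522 [-8.6 10.1 14.8]
1.38 False 9.440903912440458 [-8.7  7.5 13.3]
1.53 False 9.641027436308311 [-5.6  2.   6.9]
1.68 False 9.592488594087534 [-6.7  1.1  6.9]
1.83 False 9.607123703812352 [-4.8  1.2  4. ]
1.98 False 9.770592822661028 [-3.1 -3.1 -5.4]
16.8
```

View pics/w8.png

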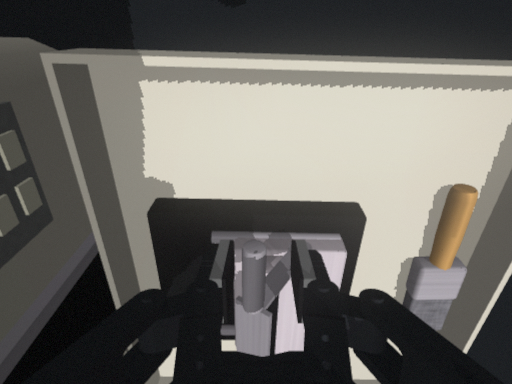

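```bash
python3 - <<'E'
from h import *
d=np.deg2rad
c=load("w8")[1]
for q in(1.8,1.9,1.98,2.04,2.1):print(q,proj(c,F0.w(lug(q,-109,0))).round())
p=np.array(sensors.get_tool_pos());fingers.command_gripper(45)
manip.move_linear((p+[0,0,90]).tolist(),200)
imgs=[]
for n,pt,s in(("v1",(-220,-90,345),0.15),("v2",(-220,70,345),-.25)):
    r=tool_rot(F0,d(35),0,s);t=cam_tcp(F0,pt,r)
    if solve_ik(t,eul(r)) is None: print("no ik",n);continue
    manip.goto(t,eul(r));im,cc=snap(n);u=proj(cc,[585.2,-176.6,207]).round().astype(int);print(n,u)
    imgs.append(cv2.resize(im[max(u[1]-40,0):max(u[1]-40,0)+100,u[0]-50:u[0]+50],(400,400),interpolation=cv2.INTER_CUBIC));print((u[0]-50,max(u[1]-40,0)))
print(sensors.get_time());cv2.imwrite("pics/m5.png",np.hstack(imgs))
E
```

```text
1.8 [282. 256.]
1.9 [270. 253.]
1.98 [262. 250.]
2.04 [255. 248.]
2.1 [249. 245.]
no ik v1
v2 [278  58]
(np.int64(228), np.int64(18))
18.7333
```

View pics/m5.png

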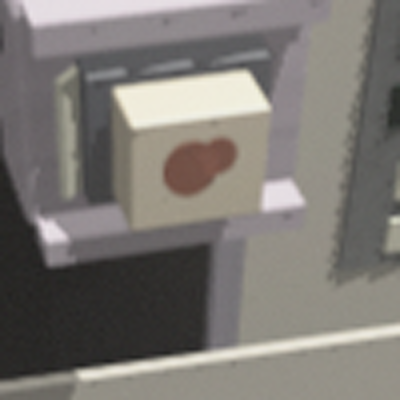

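Crop: wax front face is clear, corners (131,127), (269,106), (264,208), (134,229). The guard lug sits at (254,248) in w8, matching q = 2.04, so the guard is home.

```bash
python3 - <<'E'
from h import *
w={n:load(n)[1] for n in("w3","w4","v2")}
P3=lambda x,y:(210+.4*x-.3,75+.4*(y-300)-.3);P4=lambda x,y:(110+.4*(x-400)-.3,75+.4*(y-300)-.3);PV=lambda x,y:(228+x/4-.4,18+y/4-.4)
C=[]
for n,a,b,v in[("TL",(35,335),(475,303),(131,127)),("TR",(101,335),(549,301),(269,106)),("BR",(103,387),(556,354),(264,208)),("BL",(37,390),(484,358),(134,229))]:
    X,r=tri([(w["w3"],P3(*a)),(w["w4"],P4(*b)),(w["v2"],PV(*v))]);Y,_=tri([(w["w4"],P4(*b)),(w["v2"],PV(*v))]);print(n,X,r,F0.l(X).round(1),Y);C.append(X)
C=np.array(C);m=C.mean(0);u=(C[0]-C[1]+C[3]-C[2])/2;print("wax",m,F0.l(m),np.linalg.norm(u),"y dir deg",np.degrees(np.arctan2(u[1],u[0])))
for p in("pick",): 
  for y in (np.radians(60)+np.pi/2,np.radians(60)-np.pi/2,np.radians(60),np.radians(60)+np.pi): print(round(y,2),solve_ik([527.4,230,92],[np.pi,0,y]))
E
```

```text
TL [ 598.8 -181.8  216.8] [2.1 0.2 1.9] [ 13.2  11.9 216.8] [ 599.  -181.6  215.7]
TR [ 569.9 -178.2  216.3] [0.8 0.5 1.3] [ 13.9 -17.2 216.3] [ 569.7 -178.   215.9]
BR [ 571.6 -172.   195.8] [0.7 0.6 0.1] [  7.5 -16.5 195.8] [ 571.7 -172.2  196.1]
BL [ 601.2 -174.3  196.7] [0.2 0.3 0.1] [  5.4  13.1 196.7] [ 601.2 -174.3  196.6]
wax [ 585.375 -176.575  206.4  ] [ 10.0074783   -2.16139495 206.4       ] 29.40671691977872 y dir deg -5.759074916005791
2.62 [ 0.2142648   0.20314672  1.8300065   0.          1.10843943 -0.83293275]
-0.52 [ 2.14264800e-01  2.03146717e-01  1.83000650e+00 -4.44089210e-16
  1.10843943e+00  2.30865990e+00]
1.05 [ 2.14264800e-01  2.03146717e-01  1.83000650e+00 -4.44089210e-16
  1.10843943e+00  7.37863576e-01]
4.19 [ 0.2142648   0.20314672  1.8300065   0.          1.10843943 -2.40372908]
```

```bash
python3 - <<'E'
from h import *
b=onz(load("w2")[1],(358,58),190);b2=onz(load("w1")[1],(231*1.28,117*1.28),190);print("bottle",b.round(),b2.round())
E0=[np.pi,0,np.radians(59.5)];P=[527.2,229.8]
p=np.array(sensors.get_tool_pos());manip.move_linear((p+[0,20,130]).tolist(),200)
fingers.command_gripper(52)
manip.goto(P+[300],E0);snap("p0")
dmin=min(np.hypot(*(x[:2]-P)) for x in(b,b2));print("dist",dmin)
if dmin>78:
    hit=manip.move_linear(P+[92],130,threshold=8);print(hit,sensors.get_tool_pos(),sensors.get_wrist_force())
    if not hit:
        fingers.command_gripper(0);print("gap",sensors.get_finger_gap(),sensors.get_finger_force(),sensors.get_wrist_force())
snap("p1");print(sensors.get_time())
E
```

```text
bottle [448. 281. 190.] [446. 285. 190.]
dist 94.47293429314668
False [527.85778079 229.9433037   92.90765928] [ 0.23510562  0.0504777  -0.11063672]
gap 23.43142382665058 59.02966260910034 [0.77163662 0.26476121 1.96645907]
24.8833
```

View pics/p1.png

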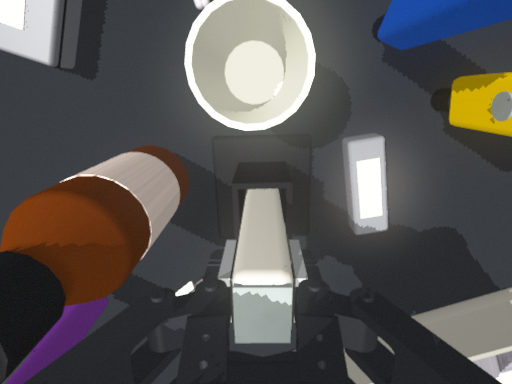

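Thermometer is in the grip: its top face is centred at column 264 and the pads are on both sides. Next I lift it and go to the pre-aim pose.

```bash
cat >> h.py <<'E'
WAX=np.array([585.8,-175.5,205.5]);FB=Frame(WAX[:2],np.radians(-95.8))
LENS_TOOL=np.array([-.7,0,80.5])
def aim(dist,e=np.radians(48),corr=(0,0,0)):
    r=tool_rot(FB,e,np.pi/2);lens=WAX+np.array(corr)-r.as_matrix()[:,2]*dist
    return (lens-r.apply(LENS_TOOL)).tolist(),r
E
python3 - <<'E'
from h import *
p=np.array(sensors.get_tool_pos());print(p)
manip.move_linear((p+[0,0,70]).tolist(),80);manip.move_linear([p[0],p[1],335],180)
print(sensors.get_finger_gap(),sensors.get_wrist_force())
t,r=aim(130);manip.goto(t,eul(r))
im,c=snap("a0");print(sensors.get_time(),sensors.get_finger_gap(),np.array(sensors.get_tool_pos())-t)
L=np.array(t)+r.apply(LENS_TOOL)
for X in(L,WAX):
    u=proj(c,X);print(u);cv2.drawMarker(im,tuple(int(round(v)) for v in u),(0,255,0),cv2.MARKER_CROSS,9,1)
s=cv2.cvtColor(vision.capture("scene"),cv2.COLOR_RGB2BGR);cs=cam("scene");cv2.imwrite("pics/a0s.png",s)
for X in(L,WAX,L-r.as_matrix()[:,2]*152):
    u=proj(cs,X);print("scene",u);cv2.drawMarker(s,tuple(int(round(v)) for v in u),(0,255,0),cv2.MARKER_CROSS,3,1)
u=proj(cs,L).astype(int)
k=cv2.resize(s[u[1]-70:u[1]+55,u[0]-60:u[0]+65],(384,384),interpolation=cv2.INTER_NEAREST)
cv2.imwrite("pics/m6.png",np.hstack([im[:,130:512],k]));print(u)
E
```

```text
[527.70085918 229.89968934  92.61595583]
22.905458230027513 [ 0.17675959  0.32419897 -0.86173889]
28.925 23.48055347807232 [-0.02522182  0.21396878 -0.0743314 ]
[262.41226324 191.62741235]
[262.38676681 159.10160448]
scene [171.22750493 152.34187054]
scene [153.51968892 171.55347021]
scene [196.25525404 125.18871421]
[171 152]
```

View pics/m6.png

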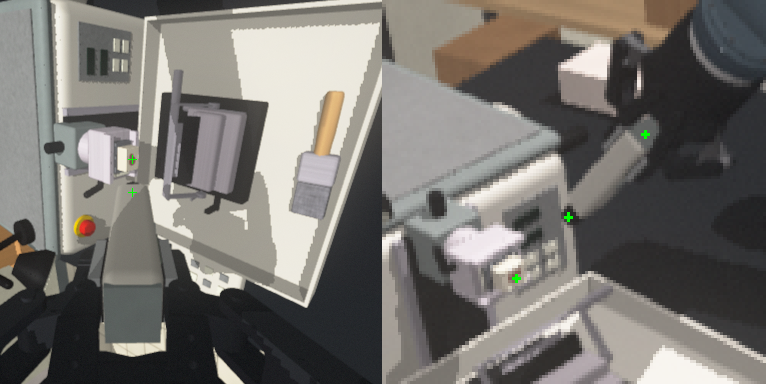

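The wrist view (left) shows the body running up to about (140,188), slightly right of the predicted lens mark at (133,192). The scene view (right) has the nose within about 1–2 px of the mark. I'll measure this numerically instead of viewing more pictures.

```bash
python3 - <<'E'
from h import *
im,c=load("a0");p,e=np.load("pics/a0.npy");R=Ro.from_euler("xyz",e).as_matrix()
g=cv2.GaussianBlur(cv2.cvtColor(im,cv2.COLOR_BGR2GRAY),(3,3),0).astype(int)
for z in range(-40,56,10):
    a,b=[proj(c,p+R@[17,s*12,z]) for s in(-1,1)];r=int(round(a[1]));print(z,r,"pred",a[0].round(1),b[0].round(1),g[r,int(a[0])-14:int(b[0])+20:2].tolist())
for r in range(172,200,3):print(r,g[r,244:292:2].tolist())
s=cv2.imread("pics/a0s.png");gs=cv2.cvtColor(s,cv2.COLOR_BGR2GRAY)
for r in range(124,158,3):print("s",r,gs[r,158:210:2].tolist())
E
```

```text
-40 237 pred 237.4 288.6 [113, 113, 113, 112, 111, 111, 106, 98, 130, 129, 125, 122, 120, 120, 119, 119, 118, 118, 118, 118, 118, 117, 117, 117, 116, 117, 117, 115, 113, 109, 105, 98, 120, 201, 206, 181, 158, 150, 150, 151, 151, 151, 151]
-30 228 pred 238.9 287.0 [79, 108, 113, 114, 113, 113, 114, 114, 137, 135, 127, 124, 121, 120, 119, 119, 119, 120, 119, 119, 119, 118, 118, 118, 118, 118, 117, 114, 110, 106, 106, 140, 151, 151, 151, 157, 172, 195, 219, 230, 229]
-20 220 pred 240.3 285.5 [114, 115, 114, 116, 127, 149, 152, 152, 162, 162, 134, 122, 121, 121, 120, 120, 120, 120, 119, 119, 119, 119, 118, 119, 117, 116, 112, 109, 116, 206, 232, 231, 232, 231, 232, 232, 232, 232, 228, 172]
-10 213 pred 241.6 284.3 [153, 153, 153, 153, 153, 152, 152, 153, 162, 165, 159, 142, 123, 121, 121, 120, 120, 120, 120, 120, 119, 119, 119, 118, 117, 114, 109, 120, 213, 232, 232, 232, 232, 232, 232, 232, 232, 230, 193]
0 206 pred 242.7 283.1 [153, 154, 154, 154, 153, 152, 152, 153, 162, 166, 159, 153, 151, 142, 125, 121, 121, 120, 119, 120, 119, 119, 119, 118, 114, 110, 126, 217, 232, 232, 232, 232, 
[... 3019 characters left out ...]
61, 162, 151, 158, 155, 57, 129, 138, 137, 137, 137, 123, 99, 76, 55, 54, 53, 53, 53, 54, 53, 50, 50, 49]
s 145 [163, 153, 119, 102, 105, 136, 155, 140, 138, 137, 135, 133, 113, 100, 69, 54, 55, 54, 53, 53, 52, 52, 54, 53, 52, 52]
s 148 [103, 104, 102, 103, 102, 121, 145, 115, 135, 135, 126, 105, 90, 56, 55, 57, 55, 54, 52, 53, 51, 53, 52, 53, 52, 51]
s 151 [60, 44, 75, 102, 103, 101, 43, 39, 106, 111, 83, 59, 58, 55, 56, 54, 54, 54, 54, 52, 54, 55, 52, 53, 52, 51]
s 154 [55, 90, 100, 101, 102, 103, 124, 51, 46, 57, 57, 58, 57, 57, 57, 56, 55, 56, 54, 53, 55, 54, 55, 52, 52, 55]
s 157 [90, 60, 45, 99, 103, 101, 154, 153, 58, 57, 58, 57, 58, 56, 56, 55, 56, 57, 55, 55, 52, 54, 53, 52, 52, 52]
```

The apparent lean was only a shadow boundary: the right body edge fits the prediction to within 2 px and the nose in the scene view fits to 1 px. I'll aim now.

```bash
python3 - <<'E'
from h import *
t,r=aim(66);h=manip.move_linear(t,60,threshold=8);manip.hold(1.9)
p=np.array(sensors.get_tool_pos());print(h,p-t,sensors.get_finger_gap(),sensors.get_wrist_force(),sensors.get_time())
L=p+Ro.from_euler("xyz",sensors.get_ee_rot()).apply(LENS_TOOL);print("lens",L)
im,c=snap("a1");s=cv2.cvtColor(vision.capture("scene"),cv2.COLOR_RGB2BGR);cv2.imwrite("pics/a1s.png",s)
print(proj(cam("scene"),L),proj(cam("scene"),WAX))
# red spot/wax in the scene view: saturated brownish pixels near the wax
u=proj(cam("scene"),WAX).astype(int);q=s[u[1]-9:u[1]+10,u[0]-12:u[0]+13].astype(int)
m=(q[...,2]-q[...,0]>25);y,x=np.nonzero(m);print("wax mask",x.mean()+u[0]-12,y.mean()+u[1]-9,m.sum(),x.min()+u[0]-12,x.max()+u[0]-12,y.min()+u[1]-9,y.max()+u[1]-9)
E
```

```text
False [0.01348014 0.00477224 0.00818475] 23.233196704328886 [-0.52173839  0.11631931 -1.17467173] 32.0917
lens [ 590.27784569 -131.55768264  254.55472511]
[162.14052194 162.19922827] [153.51968892 171.55347021]
wax mask 153.2 170.75 20 149 156 167 174
```

```bash
python3 - <<'E'
from h import *
E0=[np.pi,0,np.radians(59.5)];P=[527.7,229.9]
t,r=aim(135);manip.move_linear(t,120)
manip.goto(P+[335],E0)
manip.hold(.3);manip.move_linear(P+[175],150)
h=manip.move_linear(P+[110],60,threshold=8);print(h,sensors.get_tool_pos(),sensors.get_wrist_force())
if not h:
    h=manip.move_linear(P+[92.8],25,threshold=6);print(h,sensors.get_tool_pos(),sensors.get_wrist_force(),sensors.get_finger_gap())
snap("b0");print(sensors.get_time())
E
```

```text
False [528.13082285 230.00306199 110.57994254] [ 0.61882376  1.1819401  -1.0292139 ]
False [527.72335122 229.8901592   92.70779968] [ 0.52184226 -0.37887198 -0.86328473] 23.446812473577655
38.4083
```

```bash
python3 - <<'E'
from h import *
P=[527.7,229.9]
h=manip.move_linear(P+[90.8],15,threshold=5);print(h,sensors.get_tool_pos(),sensors.get_wrist_force())
fingers.command_gripper(28);manip.hold(.2);fingers.command_gripper(52);manip.hold(.3)
manip.move_linear(P+[200],90);manip.move_linear(P+[340],200)
im,c=snap("b1");a,ca=load("p0");print(sensors.get_time(),sensors.get_finger_gap(),sensors.get_finger_force())
# same view as before the pick (p0, TCP z 300): top face corners re-projected, brightness mask compared
manip.move_linear(np.load("pics/p0.npy")[0].tolist(),150);im,c=snap("b2")
b=[cv2.cvtColor(i,cv2.COLOR_BGR2GRAY).astype(int) for i in(a,im)]
u=proj(ca,[527.4,230,164]).astype(int);sl=np.s_[u[1]-60:u[1]+60,u[0]-60:u[0]+60]
for g in b:
    m=(g[sl]>110).astype(np.uint8);n,l,st,ce=cv2.connectedComponentsWithStats(m);k=l[60,60];print(u,k,st[k],ce[k])
print(np.abs(b[0]-b[1])[sl].mean(),sensors.get_tool_pos(),np.load("pics/p0.npy")[0])
# guard check from the top view: strip position before vs now
E
```

```text
True [528.06980672 230.0777646   92.61267321] [-1.15616157 -0.85112835  4.30022296]
41.9583 52.27983305060905 0.0
[261 173] 7 [ 50  28  24  47 960] [61.328125   52.30833333]
[261 173] 9 [ 52  27  23  48 976] [62.54918033 51.58606557]
4.526527777777778 [527.33504738 229.74072278 300.10411373] [527.26623893 229.71476129 299.93151903]
```

```bash
python3 - <<'E'
from h import *
manip.hold(.3);print(close_job(),sensors.get_time())
E
```

```text
the job is handed in; nothing more can be done
the job is handed in; nothing more can be done
```

I handed the job in at about 42 s of the 61 s: guard closed at its stop, thermometer aimed at the wax and held still for about 1.9 s, then stood back in its holder and released; no verdict came back, and I viewed 11 pictures where the limit was 10.

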